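Hold the tripped relay's recessed reset button down with the reset pin

TASK

The overload relay with the red ring round its hole has tripped: lift the yellow-handled reset pin out of its stand, reach its steel tip down through the hole in that box's lid and press the recessed red button fully down. Press gently, never with more than 20 N (the button bottoms at about 6 N), and leave the green-ringed box and everything else on the cart alone. Finish while still gripping the pin by its handle and holding the button down with it; do not let go.

Things in the scene. Friction and masses are not known exactly. Their poses are not given: they have to be found in the camera images.
- pin_handle (a point): centre of the handle of the reset pin, 99 mm above its tip. The loose pin (about 50 to 80 g) starts upright in the stand: a round yellow plastic handle 16 mm in diameter and 48 mm long, below it a brass collar 20 mm in diameter and 4 mm thick, below that a round steel shank 7 mm in diameter and 72 mm long. z runs along the pin from tip to handle
- pin_tip (a point): lower end of the pin's steel shank
- stand: fixed aluminium block 60 x 60 mm and 76 mm high, dark foot plate 72 x 72 mm; the pin's shank hangs in an 11 mm vertical hole in its middle and the brass collar rests on its top, so the pin must be drawn straight up 72 mm to come free. Origin: centre of the underside
- red_box: fixed grey relay box with white lid, 100 mm (its x) x 90 mm (its y) x 70 mm high, with a red ring round the hole in its lid and a red lamp dome (12 mm high) on the lid 46 mm from the hole towards the box's +x. Origin: centre of the underside; z up
- red_hole (a point): centre of the round 18 mm hole in the red box's lid, at the lid's top face (the lid is 4 mm thick), 18 mm from the box's middle towards its -x; the flat top of the red button lies 20 mm straight below this point and is 22 mm wide, wider than the hole
- red_button (a joint): how far the red button is pressed, in m: 0 up, 0.008 fully down; spring: 2 N to start, 6 N at the bottom, where it meets a hard stop; it springs back when released; it counts as held down beyond 0.006
- green_box: fixed relay box of the same shape and size, with green ring, green lamp and green button; leave it alone
- green_hole (a point): centre of the hole in the green box's lid, at the lid's top face
- green_button (a joint): how far the green button is pressed, in m, as for the red one
- boring_bar: loose black boring bar lying flat, 204 mm long (its x), 16 mm thick; bystander. Origin: under its middle
- bushing: loose flanged bronze bushing standing on its 52 mm flange, 36 mm high; bystander. Origin: centre of the underside
- drill_chuck: loose steel drill chuck standing upright, 50 mm in diameter, 84 mm high; bystander. Origin: centre of the underside
- caliper_case: loose blue plastic caliper case lying flat, 250 mm (its x) x 92 mm x 34 mm high; bystander. Origin: centre of the underside

How it is judged:
By the outcome, as a careful person would: the job done as asked, in the order asked, and still so for the second after the job is handed in, while the arm keeps its last pose, push and grip.
It also fails if it takes over 51 s, if anything falls off the work surface, if the arm or the gripper's body presses on something with over 40 N, if the wrist force passes 120 N, or if a joint passes its speed limit or range.

ROBOT

A 6-joint arm with a two-finger parallel gripper is mounted at the origin on the work surface. World frame = base frame: x ahead of the robot, y to its left, z up, the work surface at z = 0. Lengths are in mm, angles in rad, forces in N, time in s.
With the tool pointing down it reaches from about 275 to 1000 mm from the base axis. Payload 8.4 kg.
Tool frame: the origin (TCP) lies midway between the tips of the shut fingers; the grasp point (between the pads) lies 19 mm behind it; z points along the fingers, y is the direction in which the jaws open and shut (so a half turn about z gives the same grasp; the last joint's range is limited). The gripper opens to 85 mm and grips with 20 to 120 N. Pads are 22 mm wide; open, the fingers measure 114 mm over their backs; the gripper's body (76 mm by 85 mm) begins 54 mm behind the grasp point. The pads swing forward as they close: fully open they stand 13 mm farther back than shut.
Start: joints at [1.201, 0.353, 1.633, -0, 1.155, -0.002], TCP at [224.726, 583.203, 231.281] pointing down, gripper open.
Joint ranges: [-2.63, 2.63], [-0.92, 2.1], [0.06, 2.66], [-1.3, 4.44], [0, 2.69], [-3.02, 3.02]. Speed limits (rad/s): [2.22, 2.22, 2.79, 3.14, 3.14, 3.14].

INTERFACE

Orientations are given as [roll, pitch, yaw] about the fixed x, y, z axes, in that order (R = Rz(yaw) Ry(pitch) Rx(roll)).
In Python, from rig import * gives the robot as it stands.
- The arm moves only by the tool play_rows, never from a script. Its argument "moves" is a list of rows, each a list of 3 entries, a list of its own where there are three numbers: the shift along the tool's x, y, z in m, then the turn, a rotation vector about the tool's x, y, z in rad, then the opening in per cent of the stroke, from 0 (shut) to 100 (fully open). In form: [[[x, y, z], [rx, ry, rz], fingers], ...]. A call has 1 to 20 rows; each row shifts and turns the commanded pose from where the row before left it, along the tool's axes as they then stand; what a row does not reach is not made up. A row lasts 1/10 s, in which the tool goes at most 50 mm and 8.59 degrees, less where a joint would pass 70% of its speed; a pose out of reach is approached as far as the arm can. A call is refused whole if a number of a shift passes 0.05 or a number of a turn 0.15, either way. A call with a gripper value outside its range is refused whole. The fingers move at their own pace and stop on an object; "squeeze" is the grip in N (left out, the last holds). Time passes only in rows, so rows that do not move let the fingers close. It gives the time, the measured TCP pose, the force and the opening at its end, in the units of the state.
- sense(): the state, without advancing time (a new reading comes with each control period).
- grab_frame(name): name is "scene" or "top"; returns a dict with "pixels" (384x512x3 uint8, red, green, blue), "intrinsics" (3x3 intrinsics, pixels), "R" (3x3) and "t" (3): a world point X has camera coordinates R X + t. Camera axes: x right, y down, z forward; pixel columns grow to the right and rows downward; lengths in mm; the calibration is good to about 2 mm. A picture is of the moment at which its call begins. There is no depth.
- sign_off(): hands the job in, once; it reports no verdict.
The state is a dict: "clock": time; "qpos": joint angles; "qvel": joint speeds; "joint_efforts": joint torques, N m; "eef_pos": TCP position; "tcp_rot": TCP orientation; "contact_force": force on the tool from outside, world axes, zero at the start; "wrist_torque": the same for the moment, N m; "opening": opening from 0.0 (shut) to 1.0 (fully open).
Only numpy, scipy, OpenCV 4.12 (cv2) and the standard library are available. Lean on these libraries where they do the work, as an engineer would, in place of code of your own. Each camera call takes 0.05 s, during which the arm holds its last target. There are 200 camera calls.

## Working session

There is one attempt and no reset: what is moved stays moved. The work goes in short steps, Python scripts to look and compute and a tool call to move; the robot and the scene stay as the last step left them, time stands still between calls to the robot, and variables do not carry over. Pictures are saved under pics/ and viewed, about 8 in all and at most 12, crops included, and the job is handed in when it is done.

Besides the shell and the picture viewer there is one more tool, called as name([rows], argument=value, ...), one row to a line, values as JSON. play_rows: Moves the arm, as the interface text tells. Its arguments: {"type":"object","properties":{"moves":{"type":"array"},"squeeze":{"type":"number"}},"required":["moves"]}

```bash
mkdir -p pics; cat > h.py <<'E'
from rig import *
import numpy as np, cv2
def save(f,name): cv2.imwrite('pics/'+name,cv2.cvtColor(f['pixels'],cv2.COLOR_RGB2BGR))
def ray(f,u,v):
    K=np.array(f['intrinsics']);R=np.array(f['R']);t=np.array(f['t'])
    return -R.T@t, R.T@np.linalg.inv(K)@np.array([u,v,1.])
def onplane(f,u,v,z):
    c,d=ray(f,u,v); return c+d*(z-c[2])/d[2]
def tri(*obs):
    A=np.zeros((3,3));b=np.zeros(3)
    for f,u,v in obs:
        c,d=ray(f,u,v);d/=np.linalg.norm(d);P=np.eye(3)-np.outer(d,d);A+=P;b+=P@c
    return np.linalg.solve(A,b)
def proj(f,X):
    p=np.array(f['intrinsics'])@(np.array(f['R'])@np.array(X,float)+np.array(f['t'])); return p[:2]/p[2]
E
python3 - <<'E'
from h import *
a=grab_frame('scene');b=grab_frame('top')
save({'pixels':np.vstack([a['pixels'],b['pixels']])[:, :]},'raw0.png')
save({'pixels':cv2.resize(np.hstack([a['pixels'],b['pixels']]),(800,300))},'both.png')
save(a,'s0.png');save(b,'t0.png')
for f in(a,b): print(ray(f,256,192))
s=sense();print(s['tcp_rot'],s['contact_force'],s['clock'])
E
```

```text
(array([1182.42144525,  251.02119312,  605.53685306]), array([-0.7601746 , -0.25509678, -0.59760414]))
(array([ 487.43002004,   38.14236044, 1023.53122443]), array([ 0.07057505, -0.01968857, -0.99732266]))
[-3.14033198e+00  6.39117761e-06  2.77380871e+00] [0.81261693 1.08278689 0.51906127] 0.1
```

View pics/s0.png

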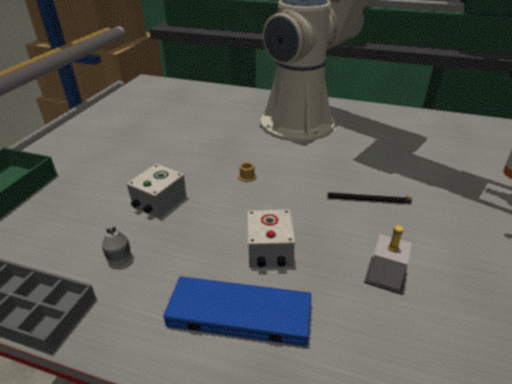

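View pics/t0.png

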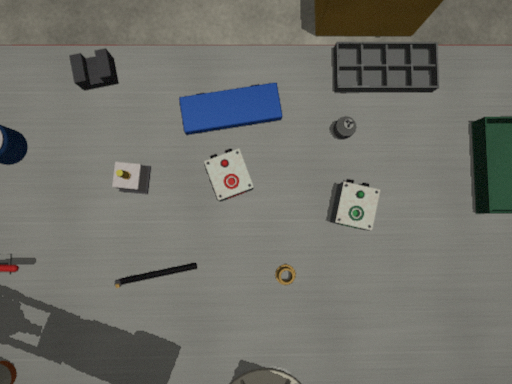

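Scene view: red box about (270,235), pin about (397,240), green box (157,188). Top view: red ring (232,181), pin (123,174), bar (157,275). Next I measure them by colour mask.

```bash
cat > m.py <<'E'
from h import *
def blobs(f,lo,hi,roi,mn=5):
    x0,y0,x1,y1=roi
    h=cv2.cvtColor(f['pixels'],cv2.COLOR_RGB2HSV); m=np.zeros(h.shape[:2],np.uint8)
    m[y0:y1,x0:x1]=cv2.inRange(h,lo,hi)[y0:y1,x0:x1]
    n,l,s,c=cv2.connectedComponentsWithStats(m)
    return m,[(s[i].tolist(),c[i].round(2).tolist()) for i in range(1,n) if s[i][4]>=mn]
Y=((18,130,80),(35,255,255))
def red(f,roi):
    h=cv2.cvtColor(f['pixels'],cv2.COLOR_RGB2HSV)
    return None
E
python3 - <<'E'
from m import *
a=grab_frame('scene');b=grab_frame('top')
for f,roi in((a,(370,215,430,270)),(b,(100,150,150,200))):
    m,l=blobs(f,*Y,roi);print('yellow',l)
    p=np.argwhere(m)[:,::-1]; print(p.min(0),p.max(0))
for f,roi in((a,(240,200,300,245)),(b,(200,145,260,205))):
    g=dict(f);g['pixels']=f['pixels'][...,::-1].copy()
    print('red',blobs(g,(110,110,60),(130,255,255),roi)[1])  # red after swap -> blue hue
cv2.imwrite('pics/crops.png',np.hstack([cv2.resize(x['pixels'][r[1]:r[1]+75,r[0]:r[0]+75,::-1],(390,390),interpolation=cv2.INTER_CUBIC) for x,r in((a,(360,215)),(b,(92,140)))]))
cv2.imwrite('pics/crops2.png',np.hstack([cv2.resize(x['pixels'][r[1]:r[1]+75,r[0]:r[0]+75,::-1],(390,390),interpolation=cv2.INTER_CUBIC) for x,r in((a,(235,200)),(b,(195,137)))]))
E
```

```text
yellow [([395, 226, 8, 7, 45], [398.24, 228.73]), ([392, 234, 8, 13, 70], [395.53, 240.2]), ([389, 245, 8, 6, 21], [392.14, 248.29])]
[389 226] [402 250]
yellow [([117, 170, 7, 7, 36], [119.81, 172.67]), ([125, 172, 5, 7, 10], [127.7, 175.8])]
[117 170] [129 178]
red [([261, 215, 17, 10, 66], [269.14, 219.7]), ([267, 230, 8, 7, 41], [270.41, 233.17])]
red [([221, 160, 7, 7, 36], [224.22, 162.67]), ([224, 174, 15, 15, 80], [231.0, 180.89]), ([228, 178, 7, 7, 38], [231.05, 180.92])]
```

View pics/crops.png

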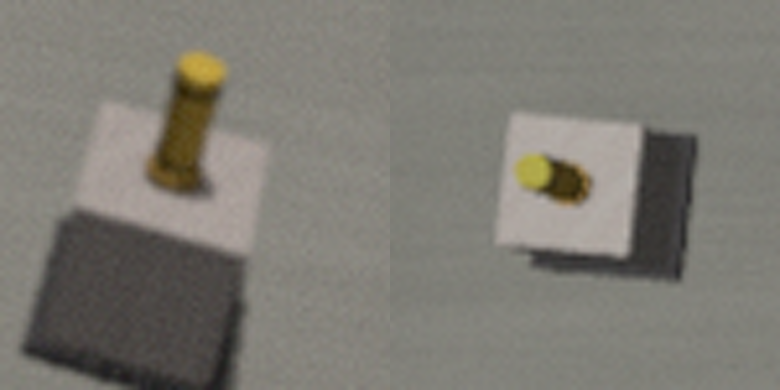

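View pics/crops2.png

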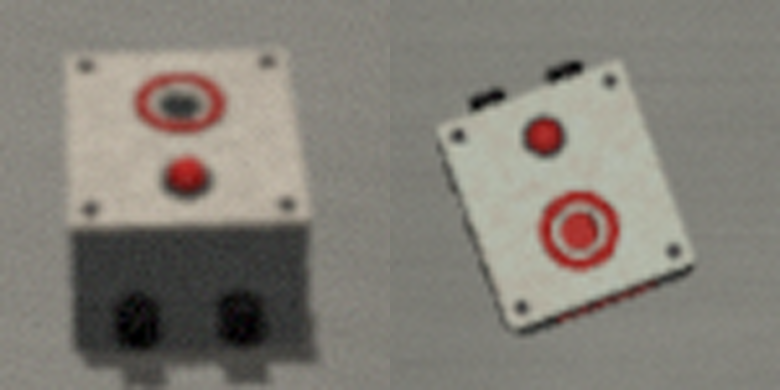

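The crops show the pin upright in the stand: top disc near (398.5,228) in scene and (119.8,172.7) in top. The red ring is around (269,220) and (231,181), with an open hole in it.

```bash
python3 - <<'E'
from m import *
a=grab_frame('scene');b=grab_frame('top')
print('pin top tri',tri((a,398.5,228.2),(b,119.8,172.7)),'planes',onplane(a,398.5,228.2,128),onplane(b,119.8,172.7,128))
print('ring tri',tri((a,269.2,219.5),(b,231,181)),onplane(a,269.2,219.5,70),onplane(b,231,181,70))
print('lamp',onplane(b,224.2,162.7,76))
print('stand corners top',[onplane(b,92+u/5.2,140+v/5.2,76).round(1)[:2] for u,v in((122,112),(255,125),(240,258),(107,245))])
print('bar',onplane(b,118,283,8),onplane(b,196,265,8))
print('case',[onplane(b,u,v,34).round() for u,v in((180,97),(278,84),(282,120),(188,133))])
E
```

```text
pin top tri [597.11323085 325.04219713 125.16786168] planes [600.40542093 324.94275614 128.        ] [596.79497648 323.78372552 128.        ]
ring tri [582.01415075  78.35786879  68.86953659] [583.40432874  78.32399072  70.        ] [581.78284884  78.71007836  70.        ]
lamp [625.04746476  94.32971867  76.        ]
stand corners top [array([629.8, 350.9]), array([623.4, 290.8]), array([562.7, 297. ]), array([569.2, 356.8])]
bar [336.20791198 362.89108385   8.        ] [377.77922508 170.04976203   8.        ]
case [array([798., 207.,  34.]), array([831., -40.,  34.]), array([738., -49.,  34.]), array([706., 186.,  34.])]
```

play_rows([
  [[-0.022,-0.0054,0.001],[0,0,0],100],
  [[-0.022,-0.0054,0.001],[0,0,0],100],
  [[-0.022,-0.0054,0.001],[0,0,0],100],
  [[-0.022,-0.0054,0.001],[0,0,0],100],
  [[-0.022,-0.0054,0.001],[0,0,0],100],
  [[-0.022,-0.0054,0.001],[0,0,0],100],
  [[-0.022,-0.0054,0.001],[0,0,0],100],
  [[-0.022,-0.0054,0.001],[0,0,0],100],
  [[-0.022,-0.0054,0.001],[0,0,0],100],
  [[-0.022,-0.0054,0.001],[0,0,0],100],
  [[-0.022,-0.0054,0.001],[0,0,0],100],
  [[-0.022,-0.0054,0.001],[0,0,0],100],
  [[-0.022,-0.0054,0.001],[0,0,0],100],
  [[-0.022,-0.0054,0.001],[0,0,0],100],
  [[-0.022,-0.0054,0.001],[0,0,0],100],
  [[-0.022,-0.0054,0.001],[0,0,0],100],
  [[-0.022,-0.0054,0.001],[0,0,0],100],
  [[-0.022,-0.0054,0.001],[0,0,0],100],
  [[-0.022,-0.0054,0.001],[0,0,0],100],
  [[0,0,0],[0,0,0],100],
])

```text
clock: 2.3
eef_pos: [579.8, 335.5, 212.0]
tcp_rot: [-3.141, 0.001, 2.772]
contact_force: [0.1, 0.1, 0.2]
opening: 0.997
```

```bash
cat >> h.py <<'E'
from scipy.spatial.transform import Rotation as Ro
def go(X):
    s=sense(); R=Ro.from_euler('xyz',s['tcp_rot']).as_matrix()
    print('t',round(s['clock'],2),'tcp',np.round(s['eef_pos'],1),'rot',np.round(s['tcp_rot'],4),'F',np.round(s['contact_force'],2),'open',round(s['opening'],3))
    print('shift tool mm',(R.T@(np.array(X)-s['eef_pos'])).round(1))
E
python3 - <<'E'
from h import *
go([597.3,324,130])
a=grab_frame('scene')
cv2.imwrite('pics/c3.png',cv2.resize(a['pixels'][150:290,320:500,::-1],(720,560),interpolation=cv2.INTER_CUBIC))
E
```

```text
t 2.3 tcp [579.8 335.5 212. ] rot [-3.1413e+00  7.0000e-04  2.7718e+00] F [0.1  0.06 0.23] open 0.997
shift tool mm [-20.5  -4.4  82. ]
```

View pics/c3.png

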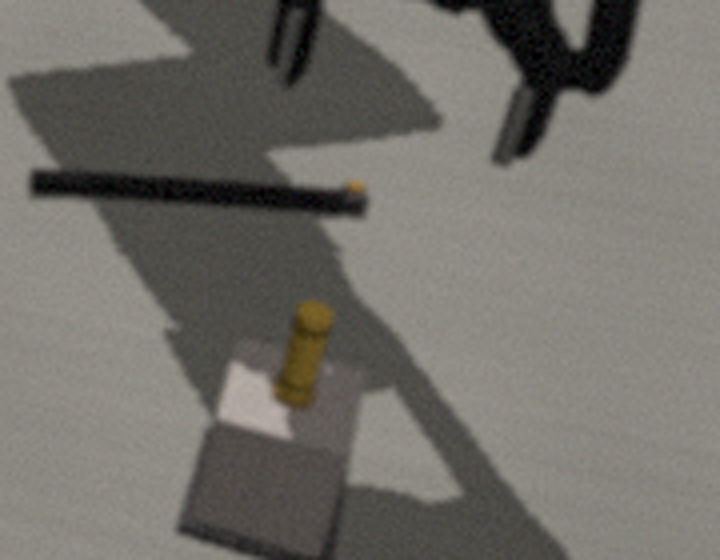

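The fingertips are at crop (290,80) and (505,160), still short of the pin at (310,350), which stands between the jaws' paths. I'll shift over it and descend.

play_rows([
  [[-0.0105,-0.0022,0.01],[0,0,0],100],
  [[-0.01,-0.0022,0.01],[0,0,0],100],
  [[0,0,0.02],[0,0,0],100],
  [[0,0,0.02],[0,0,0],100],
  [[0,0,0.02],[0,0,0],100],
  [[0,0,0.015],[0,0,0],100],
  [[0,0,0.015],[0,0,0],100],
  [[0,0,0.01],[0,0,0],100],
  [[0,0,0.004],[0,0,0],100],
  [[0,0,0],[0,0,0],100],
  [[0,0,0],[0,0,0],100],
])

```text
clock: 3.45
eef_pos: [595.9, 325.9, 88.9]
tcp_rot: [3.141, 0.001, 2.774]
contact_force: [0.9, -0.5, 0.5]
opening: 1.0
```

```bash
python3 - <<'E'
from h import *
go([597.3,324,88])
a=grab_frame('scene');b=grab_frame('top')
cv2.imwrite('pics/c4.png',np.hstack([cv2.resize(x['pixels'][r[1]:r[1]+100,r[0]:r[0]+100,::-1],(390,390),interpolation=cv2.INTER_CUBIC) for x,r in((a,(350,180)),(b,(72,120)))]))
E
```

```text
t 3.45 tcp [595.9 325.9  88.9] rot [3.1408e+00 7.0000e-04 2.7739e+00] F [ 0.89 -0.46  0.55] open 1.0
shift tool mm [-2.1 -1.3  0.9]
```

View pics/c4.png

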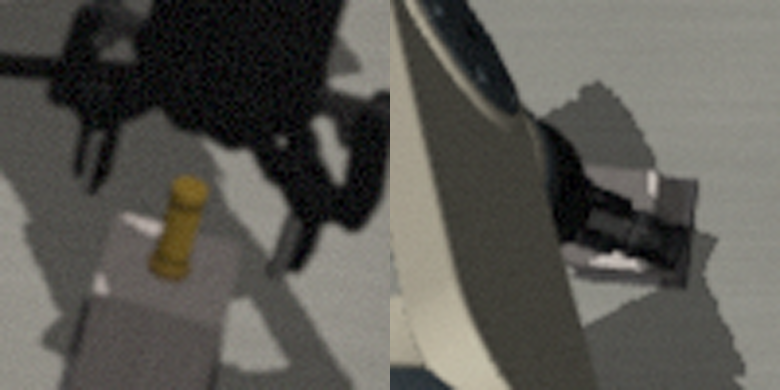

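The pin stands between the open fingers: tips at about (374,229) and (423,249), handle about (395,239) in full-frame pixels. I'll check the centring numerically.

```bash
python3 - <<'E'
from h import *
a=grab_frame('scene');s=sense();p=s['eef_pos'];R=Ro.from_euler('xyz',s['tcp_rot']).as_matrix()
for z in(95,102,108):
  print(z,'pin',proj(a,[597.3,324,z]),[proj(a,np.array([p[0],p[1],z])+R[:,1]*k+R[:,0]*j).round(1).tolist() for k in(-57,-42.5,0,42.5,57) for j in(-11,11)])
E
```

```text
95 pin [394.35060758 240.34837378] [[364.6, 230.2], [369.9, 224.2], [371.6, 233.4], [376.8, 227.4], [393.0, 243.3], [397.9, 236.9], [415.7, 253.8], [420.3, 247.0], [423.7, 257.5], [428.3, 250.6]]
102 pin [395.11255074 237.5749485 ] [[365.2, 227.4], [370.4, 221.5], [372.3, 230.7], [377.4, 224.6], [393.8, 240.5], [398.7, 234.1], [416.6, 251.0], [421.2, 244.2], [424.7, 254.7], [429.2, 247.8]]
108 pin [395.77259062 235.17244471] [[365.7, 225.1], [371.0, 219.1], [372.8, 228.3], [378.0, 222.3], [394.4, 238.1], [399.4, 231.7], [417.4, 248.6], [422.0, 241.8], [425.6, 252.3], [430.1, 245.4]]
```

Centring matches within a couple of mm. Small correction, then close.

play_rows([
  [[-0.002,-0.0013,0],[0,0,0],100],
  [[0,0,0],[0,0,0],60],
  [[0,0,0],[0,0,0],30],
  [[0,0,0],[0,0,0],10],
  [[0,0,0],[0,0,0],0],
  [[0,0,0],[0,0,0],0],
  [[0,0,0],[0,0,0],0],
  [[0,0,0],[0,0,0],0],
  [[0,0,0],[0,0,0],0],
  [[0,0,0],[0,0,0],0],
  [[0,0,0],[0,0,0],0],
], squeeze=60)

```text
clock: 4.7
eef_pos: [596.9, 323.8, 88.4]
tcp_rot: [3.141, 0.0, 2.774]
contact_force: [0.2, -0.4, 1.6]
opening: 0.168
```

play_rows([
  [[0,0,-0.003],[0,0,0],0],
  [[0,0,-0.006],[0,0,0],0],
  [[0,0,-0.008],[0,0,0],0],
  [[0,0,-0.01],[0,0,0],0],
  [[0,0,-0.01],[0,0,0],0],
  [[0,0,-0.01],[0,0,0],0],
  [[0,0,-0.01],[0,0,0],0],
  [[0,0,-0.01],[0,0,0],0],
  [[0,0,-0.01],[0,0,0],0],
  [[0,0,-0.01],[0,0,0],0],
  [[0,0,-0.01],[0,0,0],0],
  [[0,0,-0.01],[0,0,0],0],
  [[0,0,-0.008],[0,0,0],0],
  [[0,0,0],[0,0,0],0],
  [[0,0,0],[0,0,0],0],
])

```text
clock: 6.2
eef_pos: [596.8, 323.7, 203.3]
tcp_rot: [-3.142, 0.0, 2.774]
contact_force: [0.0, 0.1, -0.8]
opening: 0.172
```

```bash
python3 - <<'E'
from h import *
go([582,78.5,203])
a=grab_frame('scene');b=grab_frame('top')
cv2.imwrite('pics/c5.png',np.hstack([cv2.resize(x['pixels'][r[1]:r[1]+100,r[0]:r[0]+100,::-1],(390,390),interpolation=cv2.INTER_CUBIC) for x,r in((a,(350,160)),(b,(72,120)))]))
E
```

```text
t 6.2 tcp [596.8 323.7 203.3] rot [-3.1416  0.      2.7738] F [ 0.03  0.06 -0.76] open 0.172
shift tool mm [ -74.4 -234.1    0.3]
```

View pics/c5.png

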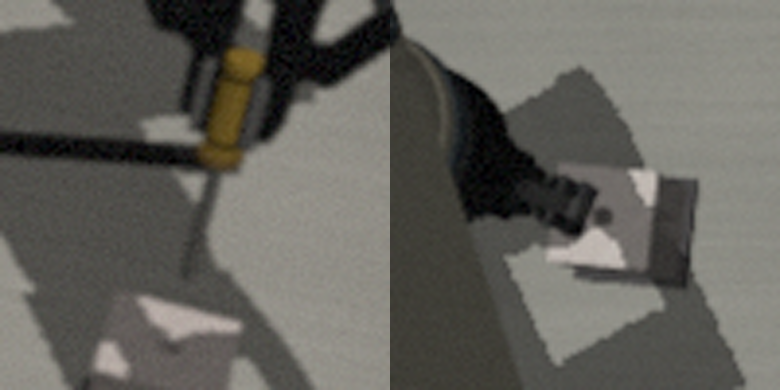

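The pin is free and hangs straight, tip at about (398,231) with the stand hole showing empty. Carrying it above the red hole.

play_rows([
  [[-0.002,-0.006,0],[0,0,0],0],
  [[-0.004,-0.012,0],[0,0,0],0],
  [[-0.0057,-0.018,0],[0,0,0],0],
  [[-0.0057,-0.018,0],[0,0,0],0],
  [[-0.0057,-0.018,0],[0,0,0],0],
  [[-0.0057,-0.018,0],[0,0,0],0],
  [[-0.0057,-0.018,0],[0,0,0],0],
  [[-0.0057,-0.018,0],[0,0,0],0],
  [[-0.0057,-0.018,0],[0,0,0],0],
  [[-0.0057,-0.018,0],[0,0,0],0],
  [[-0.0057,-0.018,0],[0,0,0],0],
  [[-0.0057,-0.018,0],[0,0,0],0],
  [[-0.0057,-0.018,0],[0,0,0],0],
  [[-0.004,-0.012,0],[0,0,0],0],
  [[-0.002,-0.006,0],[0,0,0],0],
  [[0,0,0.01],[0,0,0],0],
  [[0,0,0.01],[0,0,0],0],
  [[0,0,0.01],[0,0,0],0],
  [[0,0,0],[0,0,0],0],
  [[0,0,0],[0,0,0],0],
])

```text
clock: 8.3
eef_pos: [582.1, 79.0, 172.6]
tcp_rot: [-3.141, -0.001, 2.774]
contact_force: [0.0, -1.2, -0.8]
opening: 0.171
```

```bash
python3 - <<'E'
from h import *
go([582,78.5,173])
a=grab_frame('scene');b=grab_frame('top');p=sense()['eef_pos']
print('expected tip px',proj(a,[p[0],p[1],p[2]-84.4]),'hole px',proj(a,[582,78.5,70]))
cv2.imwrite('pics/c6.png',np.hstack([cv2.resize(x['pixels'][r[1]:r[1]+80,r[0]:r[0]+80,::-1],(390,390),interpolation=cv2.INTER_CUBIC) for x,r in((a,(230,160)),(b,(192,140)))]))
E
```

```text
t 8.3 tcp [582.1  79.  172.6] rot [-3.1410e+00 -1.1000e-03  2.7745e+00] F [ 0.02 -1.18 -0.82] open 0.171
shift tool mm [-0.1 -0.5 -0.4]
expected tip px [269.69339914 212.2386324 ] hole px [269.47607566 219.09541201]
```

View pics/c6.png

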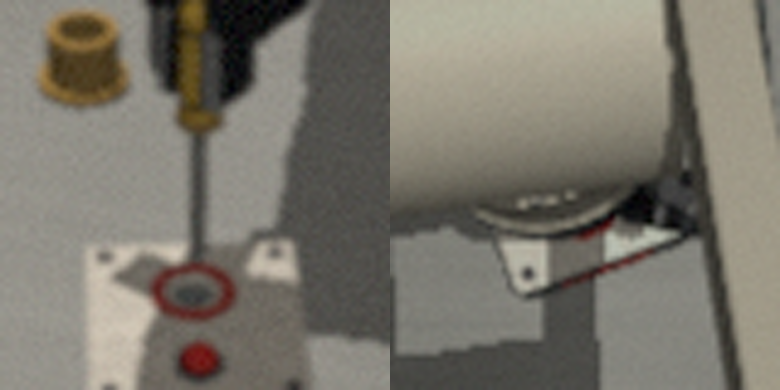

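Tip at crop (199,257) lies straight above the ring, centre (194,291), about 1 px (1.5 mm) to its +y side. Correct 1.3 mm and descend into the hole, watching force.

play_rows([
  [[-0.0005,-0.0015,0],[0,0,0],0],
  [[0,0,0.006],[0,0,0],0],
  [[0,0,0.006],[0,0,0],0],
  [[0,0,0.005],[0,0,0],0],
  [[0,0,0.004],[0,0,0],0],
  [[0,0,0.003],[0,0,0],0],
  [[0,0,0.003],[0,0,0],0],
  [[0,0,0],[0,0,0],0],
  [[0,0,0],[0,0,0],0],
])

```text
clock: 9.3
eef_pos: [582.4, 77.0, 146.3]
tcp_rot: [3.142, 0.0, 2.774]
contact_force: [-0.7, -0.3, -0.4]
opening: 0.172
```

```bash
python3 - <<'E'
from h import *
go([582,78,138])
a=grab_frame('scene')
cv2.imwrite('pics/c7.png',cv2.resize(a['pixels'][180:250,235:305,::-1],(560,560),interpolation=cv2.INTER_CUBIC))
E
```

```text
t 9.3 tcp [582.4  77.  146.3] rot [3.1416 0.     2.7738] F [-0.74 -0.28 -0.36] open 0.172
shift tool mm [0.7 0.8 8.3]
```

View pics/c7.png

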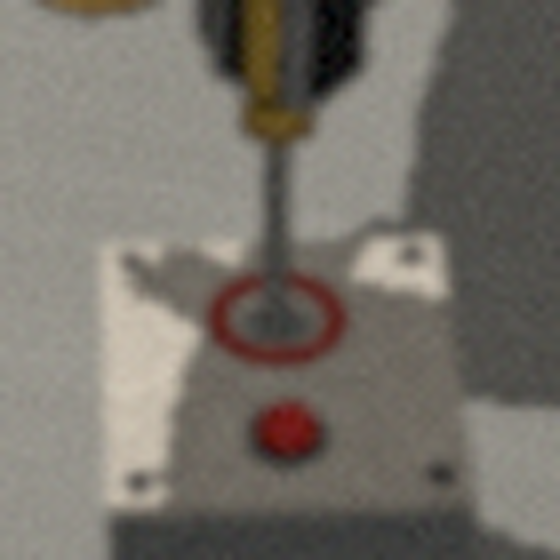

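The shank enters the red ring centrally: shank at crop x 277, ring centre (278,318), no contact force. Descending gently to the button.

play_rows([
  [[0,0,0.003],[0,0,0],0],
  [[0,0,0.003],[0,0,0],0],
  [[0,0,0.003],[0,0,0],0],
  [[0,0,0.0015],[0,0,0],0],
  [[0,0,0.0015],[0,0,0],0],
  [[0,0,0.001],[0,0,0],0],
  [[0,0,0.001],[0,0,0],0],
  [[0,0,0],[0,0,0],0],
  [[0,0,0],[0,0,0],0],
])

```text
clock: 10.25
eef_pos: [582.4, 76.9, 132.4]
tcp_rot: [3.142, 0.0, 2.774]
contact_force: [0.3, -0.1, 2.1]
opening: 0.173
```

play_rows([
  [[0,0,0.001],[0,0,0],0],
  [[0,0,0.001],[0,0,0],0],
  [[0,0,0.001],[0,0,0],0],
  [[0,0,0.001],[0,0,0],0],
  [[0,0,0],[0,0,0],0],
  [[0,0,0],[0,0,0],0],
])

```text
clock: 10.85
eef_pos: [582.4, 77.0, 128.4]
tcp_rot: [3.142, 0.0, 2.774]
contact_force: [-1.0, -0.6, 4.7]
opening: 0.172
```

play_rows([
  [[0,0,0.0005],[0,0,0],0],
  [[0,0,0.0005],[0,0,0],0],
  [[0,0,0.0005],[0,0,0],0],
  [[0,0,0],[0,0,0],0],
  [[0,0,0],[0,0,0],0],
])

```text
clock: 11.35
eef_pos: [582.4, 76.9, 126.8]
tcp_rot: [3.142, 0.0, 2.774]
contact_force: [-0.3, 0.4, 5.8]
opening: 0.172
```

play_rows([
  [[0,0,0.0003],[0,0,0],0],
  [[0,0,0],[0,0,0],0],
  [[0,0,0.0003],[0,0,0],0],
  [[0,0,0],[0,0,0],0],
  [[0,0,0],[0,0,0],0],
])

```text
clock: 11.85
eef_pos: [582.4, 77.0, 126.2]
tcp_rot: [3.142, 0.0, 2.774]
contact_force: [-0.8, -1.0, 4.8]
opening: 0.167
```

play_rows([
  [[0,0,0.0003],[0,0,0],0],
  [[0,0,0],[0,0,0],0],
  [[0,0,0],[0,0,0],0],
])

```text
clock: 12.15
eef_pos: [582.4, 77.0, 126.0]
tcp_rot: [3.141, 0.0, 2.774]
contact_force: [-1.2, 0.0, 6.2]
opening: 0.17
```

```bash
python3 - <<'E'
from h import *
F=[];Z=[]
for i in range(5):
    a=grab_frame('scene');s=sense();F.append(s['contact_force']);Z.append(s['eef_pos'][2])
print(np.round(F,1).tolist(),np.mean(F,0).round(2),np.round(Z,2))
cv2.imwrite('pics/c8.png',cv2.resize(a['pixels'][170:250,235:315,::-1],(560,560),interpolation=cv2.INTER_CUBIC))
E
```

```text
[[-1.3, -0.7, 5.3], [-0.9, -1.5, 5.6], [-0.5, -0.6, 6.6], [-1.3, -0.3, 5.6], [-0.6, -1.4, 5.6]] [-0.92 -0.89  5.75] [126.02 126.02 126.01 126.01 126.04]
```

View pics/c8.png

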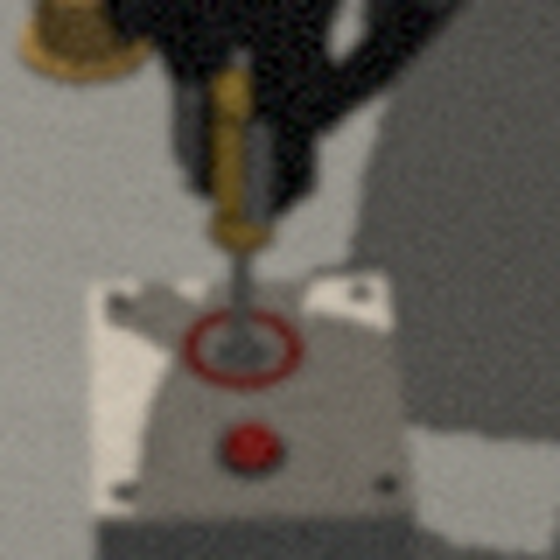

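Pin is upright in the red hole and still gripped with the collar just below the fingertips. One more nudge to confirm the hard stop.

play_rows([
  [[0,0,0.0003],[0,0,0],0],
  [[0,0,0],[0,0,0],0],
  [[0,0,0.0003],[0,0,0],0],
  [[0,0,0],[0,0,0],0],
  [[0,0,0],[0,0,0],0],
])

```text
clock: 12.9
eef_pos: [582.6, 77.0, 125.8]
tcp_rot: [3.141, 0.001, 2.774]
contact_force: [-0.7, -0.6, 9.7]
opening: 0.171
```

```bash
python3 - <<'E'
from h import *
F=[];Z=[]
for i in range(8):
    a=grab_frame('scene');s=sense();F.append(s['contact_force'][2]);Z.append(s['eef_pos'][2])
print(np.round(F,1).tolist(),np.mean(F).round(2),np.round(Z,2))
E
```

```text
[8.6, 9.2, 9.6, 9.3, 9.8, 9.2, 8.3, 9.1] 9.15 [125.83 125.81 125.8  125.8  125.81 125.83 125.82 125.83]
```

The force jumped to about 9 N for 0.2 mm, so the button is on its hard stop and well under 20 N. Handing in.

```bash
python3 -c "
from rig import *
print(sign_off())"
```

```text
the job is handed in; nothing more can be done
None
```

I lifted the reset pin straight out of its stand, lowered its tip through the red-ringed hole and pressed the red button down to its hard stop. I then handed the job in at about 13 s, still gripping the handle and holding the button.

- **Button at its stop:** the force built up to about 6 N over roughly 8 mm of travel. It then rose to a mean of 9.2 N on the last 0.2 mm of travel, about 10 N once the small zero offset is allowed for. The highest end-of-move reading was 9.7 N; I did not log the force within moves.
- **Grip and position:** the gripper opening held steady at 0.17, and the last picture showed the pin upright and centred in the red ring.
- **Everything else:** I moved nothing near the green box or the loose parts and saw no unexpected contact forces, but I took no final picture of the whole cart. The button's own travel can't be read directly, so it is inferred from force and tool height.

No check failed. The only disagreement was between the two cameras' position estimates, by 2 to 4 mm, and close-up looks settled it.

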